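# Line up the mended tea cups by height

## Task

Stand the four mended tea cups on the curing board, one centred on each felt pad, in order of height: the tallest next to the teapot, and down to the shortest next to the brush pot. Keep the cups upright, set them down without dropping them, and leave the teapot and the brush pot where they stand.

Things in the scene. Friction and masses are not known exactly. Their poses are not given: they have to be found in the camera images.
- cup_a: Shortest of four pale celadon tea cups (no handle, gold mends), 38 mm tall; each 58 mm across at the rim, straight down to 12 mm above its 42 mm foot, wall 3 mm, 55 to 160 g. Origin: centre of the underside, z up. Starts upright on the table (z = 0) in one of six places on an arc before the board; a loose amber jar (50 mm tall) and bottle (85 mm tall), not part of the job, take two.
- cup_b: Second shortest of four pale celadon tea cups (no handle, gold mends), 52 mm tall; each 58 mm across at the rim, straight down to 12 mm above its 42 mm foot, wall 3 mm, 55 to 160 g. Origin: centre of the underside, z up. Starts upright on the table (z = 0) in one of six places on an arc before the board; a loose amber jar (50 mm tall) and bottle (85 mm tall), not part of the job, take two.
- cup_c: Second tallest of four pale celadon tea cups (no handle, gold mends), 66 mm tall; each 58 mm across at the rim, straight down to 12 mm above its 42 mm foot, wall 3 mm, 55 to 160 g. Origin: centre of the underside, z up. Starts upright on the table (z = 0) in one of six places on an arc before the board; a loose amber jar (50 mm tall) and bottle (85 mm tall), not part of the job, take two.
- cup_d: Tallest of four pale celadon tea cups (no handle, gold mends), 80 mm tall; each 58 mm across at the rim, straight down to 12 mm above its 42 mm foot, wall 3 mm, 55 to 160 g. Origin: centre of the underside, z up. Starts upright on the table (z = 0) in one of six places on an arc before the board; a loose amber jar (50 mm tall) and bottle (85 mm tall), not part of the job, take two.
- pad_1: Grey felt disc, 72 mm across, 3 mm thick, leftmost (+y) of four about 100 mm apart in a row along a fixed pale wooden board (105 x 650 mm, 10 mm thick, crosswise before the robot, slightly turned). Fixed. Origin: centre of its top face, 13 mm above the table; x across the row, y along the row to the left end.
- pad_2: Grey felt disc, 72 mm across, 3 mm thick, second from the left of four about 100 mm apart in a row along a fixed pale wooden board (105 x 650 mm, 10 mm thick, crosswise before the robot, slightly turned). Fixed. Origin: centre of its top face, 13 mm above the table; x across the row, y along the row to the left end.
- pad_3: Grey felt disc, 72 mm across, 3 mm thick, third from the left of four about 100 mm apart in a row along a fixed pale wooden board (105 x 650 mm, 10 mm thick, crosswise before the robot, slightly turned). Fixed. Origin: centre of its top face, 13 mm above the table; x across the row, y along the row to the left end.
- pad_4: Grey felt disc, 72 mm across, 3 mm thick, rightmost (-y) of four about 100 mm apart in a row along a fixed pale wooden board (105 x 650 mm, 10 mm thick, crosswise before the robot, slightly turned). Fixed. Origin: centre of its top face, 13 mm above the table; x across the row, y along the row to the left end.
- teapot: White porcelain teapot with a blue lid, 90 mm across the body, 86 mm tall, spout and handle along its x axis (135 mm over both), loose, 450 g. Origin at the centre of its underside. It stands on one end of the board, left or right, about 125 mm beyond the end pad's centre.
- brush_pot: Terracotta pot 64 mm across and 75 mm tall full of slim brushes reaching up to 145 mm, loose, 400 g. Origin at the centre of its underside. It stands on the other end of the board from the teapot, about 125 mm beyond that end pad's centre.

How it is judged:
At the end, for the whole second after the job is handed in: Every cup stands upright (within 0.1 rad), at rest and released, on its own pad, its centre within 15 mm of the pad's centre and its foot on the felt (height within -4 to +5 mm); counted from the teapot's end of the row the cups are 80, 66, 52 and 38 mm tall (((horizontal distance between teapot and pad_1 below 0.2 m and horizontal distance between cup_d and pad_1 below 0.015 m and z of cup_d in the frame of pad_1 between -0.004 and 0.005 m and horizontal distance between cup_c and pad_2 below 0.015 m and z of cup_c in the frame of pad_2 between -0.004 and 0.005 m and horizontal distance between cup_b and pad_3 below 0.015 m and z of cup_b in the frame of pad_3 between -0.004 and 0.005 m and horizontal distance between cup_a and pad_4 below 0.015 m and z of cup_a in the frame of pad_4 between -0.004 and 0.005 m) or (horizontal distance between teapot and pad_4 below 0.2 m and horizontal distance between cup_d and pad_4 below 0.015 m and z of cup_d in the frame of pad_4 between -0.004 and 0.005 m and horizontal distance between cup_c and pad_3 below 0.015 m and z of cup_c in the frame of pad_3 between -0.004 and 0.005 m and horizontal distance between cup_b and pad_2 below 0.015 m and z of cup_b in the frame of pad_2 between -0.004 and 0.005 m and horizontal distance between cup_a and pad_1 below 0.015 m and z of cup_a in the frame of pad_1 between -0.004 and 0.005 m)) and angle between each of cup_a, cup_b, cup_c, cup_d's own z axis and vertical below 0.1 rad and linear speed of each of cup_a, cup_b, cup_c, cup_d below 0.02 m/s); the robot touches nothing.
It fails at once if a cup is tipped over (leans more than 0.6 rad) (angle between any of cup_a, cup_b, cup_c, cup_d's own z axis and vertical above 0.6 rad).
It fails at once if a cup is dropped from 25 mm or more, or sent flying (faster than 0.7 m/s while the fingers do not hold it) ((linear speed of cup_a above 0.7 m/s and contact force between cup_a and the fingers below 0.1 N) or (linear speed of cup_b above 0.7 m/s and contact force between cup_b and the fingers below 0.1 N) or (linear speed of cup_c above 0.7 m/s and contact force between cup_c and the fingers below 0.1 N) or (linear speed of cup_d above 0.7 m/s and contact force between cup_d and the fingers below 0.1 N)).
It fails at once if the teapot or the brush pot is shifted by more than 25 mm (distance of any of teapot, brush_pot from where it was at the start of the episode above 0.025 m).
It also fails if it takes over 93 s, if anything falls off the work surface, if the arm or the gripper's body presses on something with over 40 N, if the wrist force passes 120 N, or if a joint passes its speed limit or range.

## Robot

A 7-joint arm with a two-finger parallel gripper is mounted at the origin on the work surface. World frame = base frame: x ahead of the robot, y to its left, z up, the work surface at z = 0. Lengths are in m, angles in rad, forces in N, time in s.
With the tool pointing down it reaches from about 0.4 to 0.9 m from the base axis. Payload 5.6 kg.
Tool frame: the origin (TCP) lies midway between the tips of the shut fingers; the grasp point (between the pads) lies grip_point_offset behind it (grip_point_offset is the distance from the TCP to the grasp point, in m); z points along the fingers, y is the line along which they close (so a half turn about z gives the same grasp; the last joint's range is limited). The gripper opens to 92 mm and grips with 3 to 60 N. Pads are 20 mm wide; open, the fingers measure 128 mm over their backs; the gripper's body (75 mm by 189 mm) begins 69 mm behind the grasp point.
Start: joints at [1.122, 0.468, -0.012, 1.603, 0.006, 1.071, -0.056], TCP at [0.257, -0.597, 0.183] pointing down, gripper open.
Joint ranges: [-2.53, 2.53], [-0.31, 2.02], [-1.57, 1.55], [0.28, 2.44], [-1.29, 4.43], [0.15, 1.84], [-2.92, 2.92]. Speed limits (rad/s): [2.57, 2.57, 3.14, 3.14, 3.14, 3.14, 3.14].

## Interface

Orientations are given as a rotation vector (axis times angle).
In Python, from station import get_state, camera, hand_in, silhouettes, place_of, grip_point_offset gives the robot as it stands.
- The arm moves only by the tool arm_command, never from a script. Its argument "commands" is a list of rows, each a list of 2 entries, a list of its own where there are three numbers: the shift along the tool's x, y, z in units of 30 mm (1.0 is 30 mm), then the turn, a rotation vector about the tool's x, y, z in units of 8 degrees (1.0 is 8 degrees). A call has 1 to 8 rows; each row shifts and turns the commanded pose from where the row before left it, along the tool's axes as they then stand; what a row does not reach is not made up. A row lasts 1/10 s, in which the tool goes at most 50 mm and 8.59 degrees, less where a joint would pass 70% of its speed; a pose out of reach is approached as far as the arm can. A call with a number of a shift or a turn outside -1 to 1 is refused whole. A call with a gripper value outside its range is refused whole. "hand" is the opening, from 0 (shut) to 1 (fully open), set as the call begins (left out, the last holds). The fingers move at their own pace and stop on an object; "force" is the grip in N (left out, the last holds). Time passes only in rows, so rows that do not move let the fingers close. It gives the time, the measured TCP pose, the force, the opening and the grip force at its end, in the units of the state.
- get_state(): the state, without advancing time (a new reading comes with each control period).
- camera(name): name is "scene" or "top" or "wrist"; returns a dict with "frame" (420x560x3 uint8, blue, green, red), "mtx" (3x3 intrinsics, pixels), "world_from_camera" (4x4, takes a point from camera to world coordinates). Camera axes: x right, y down, z forward; pixel columns grow to the right and rows downward; lengths in m; the calibration is good to about 2 mm. The wrist camera is an equidistant fisheye: a pixel r from the principal point sees the ray r / f radians off the axis. A picture is of the moment at which its call begins. There is no depth.
- hand_in(): hands the job in; it is judged then, once.
Trained networks look in the newest picture that a camera, given by its name, has taken for a name from the list of things; names that differ only in an ending like _2 or _b are one class to them, and where a whole thing is asked for, a point or a joint stands for the part that bears it (a point fixed in the world has none). Each returns a list of dicts, best first, with "conf" (0 to 1); they miss things now and then, are a little off and sometimes report something else, mostly with a low value. They report only what shows in the picture. A call takes as long as a camera call.
- silhouettes(target, camera): "region" (420x560 bool, what is visible of it) and "bbox" ([centre column, centre row, width, height] in pixels, round what is visible of it).
- place_of(target, camera): "uv" ([column, row] in pixels: a listed point, or the origin of a listed thing).
The state is a dict: "time_s": time; "joint_pos": joint angles; "joint_velocities": joint speeds; "tau": joint torques, N m; "position": TCP position; "ee_rot": TCP orientation; "contact_force": force on the tool from outside, world axes, zero at the start; "wrist_torque": the same for the moment, N m; "width": finger opening in m; "grasp_force": force on a finger pad.
Only numpy, scipy, OpenCV 4.12 (cv2) and the standard library are available. Lean on these libraries where they do the work, as an engineer would, in place of code of your own. Each camera call takes 0.05 s, during which the arm holds its last target. There are 200 camera calls.

## Working session

There is one attempt and no reset: what is moved stays moved. The work goes in short steps, Python scripts to look and compute and a tool call to move; the robot and the scene stay as the last step left them, time stands still between calls to the robot, and variables do not carry over. Pictures are saved under pics/ and viewed, at most 14 in all, crops included, and the job is handed in when it is done.

Besides the shell and the picture viewer there is one more tool, called as name(argument=value, ...), one argument or row to a line, values as JSON. arm_command: Moves the arm, as the interface text tells. Shifts and turns lie within -1 to 1; 1 stands for 30 mm of shift or 8 degrees of turn. Its arguments: {"type":"object","properties":{"commands":{"type":"array","items":{"type":"array"}},"hand":{"type":"number"},"force":{"type":"number"}},"required":["commands"]}

```bash
mkdir -p pics; ls
cat > h.py <<'E'
import numpy as np, cv2
from scipy.spatial.transform import Rotation as R
from station import *
def ray(c,uv,z):
    K=c["mtx"];T=c["world_from_camera"]
    d=T[:3,:3]@np.linalg.solve(K,[uv[0],uv[1],1]);o=T[:3,3]
    return o+d*(z-o[2])/d[2]
E
python3 - <<'E'
from h import *
s=get_state();print({k:np.round(v,3) for k,v in s.items()},grip_point_offset)
for n in ["top","scene"]:
    c=camera(n);cv2.imwrite(f"pics/{n}0.png",c["frame"]);print(n,c["mtx"],c["world_from_camera"].round(3))
    for t,z in [("cup_a",0),("pad_1",.013),("teapot",.01),("brush_pot",.01)]:
        for d in place_of(t,n): print(t,round(d["conf"],2),np.round(d["uv"],1),ray(c,d["uv"],z).round(4))
        for d in silhouettes(t,n): print(' sil',round(d["conf"],2),np.round(d["bbox"],1))
E
```

```text
pics
{'time_s': np.float64(0.0), 'joint_pos': array([ 1.122,  0.468, -0.012,  1.604,  0.006,  1.071, -0.056]), 'joint_velocities': array([-0.   ,  0.   , -0.001,  0.001,  0.002, -0.002, -0.001]), 'tau': array([ 0.0000e+00, -5.2056e+01, -1.2000e-02, -2.4375e+01, -5.7000e-02,
        1.7000e-02,  0.0000e+00]), 'position': array([ 0.256, -0.597,  0.182]), 'ee_rot': array([-3.075e+00, -6.330e-01,  1.000e-03]), 'contact_force': array([ 1.000e-03,  1.162e+00, -9.310e-01]), 'wrist_torque': array([-0.04 ,  0.009, -0.043]), 'grasp_force': np.float64(0.0), 'width': np.float64(0.092)} 0.0187
top [[484.48881708   0.         279.81940817]
 [  0.         484.48881708 215.93968526]
 [  0.           0.           1.        ]] [[ 2.000e-03 -9.980e-01  5.600e-02  4.770e-01]
 [-1.000e+00 -1.000e-03  1.600e-02  2.100e-02]
 [-1.600e-02 -5.600e-02 -9.980e-01  1.025e+00]
 [ 0.000e+00  0.000e+00  0.000e+00  1.000e+00]]
cup_a 0.95 [168.8 293.5] [0.3706 0.272  0.    ]
cup_a 0.92 [221.7 273.9] [0.412  0.1606 0.    ]
cup_a 0.89 [325.4 258.3] [ 0.4452 -0.0579  0.    ]
cup_a 0.79 [385.1 271.2] [ 0.4185 -0.1828  0.
[... 1147 characters left out ...]
57.9  33.4  41.9]
 sil 0.72 [293.  188.4  29.7  29.1]
 sil 0.71 [281.2 154.4  24.9  33.9]
 sil 0.68 [360.8 239.6  28.2  26.7]
pad_1 0.92 [238.  226.8] [ 0.6186 -0.0007  0.013 ]
pad_1 0.85 [218.3 203.4] [ 0.6245 -0.1008  0.013 ]
pad_1 0.73 [203.5 180. ] [ 0.6203 -0.2085  0.013 ]
pad_1 0.59 [259.4 256.1] [0.6181 0.1058 0.013 ]
 sil 0.96 [218.9 204.3  28.1  22.2]
 sil 0.9 [203.2 185.9  29.5  21.4]
 sil 0.84 [262.3 256.8  32.   24.8]
 sil 0.84 [239.6 229.   32.5  21.2]
teapot 0.56 [300.  294.4] [0.5948 0.234  0.01  ]
 sil 0.63 [299.4 278.9  59.3  51.6]
brush_pot 0.83 [183.  158.3] [ 0.6308 -0.3357  0.01  ]
brush_pot 0.46 [279.2 166.1] [ 0.4186 -0.1756  0.01  ]
 sil 0.83 [181.2 139.7  29.5  54.2]
```

Run:
```python
import cv2,numpy as np
for n in ["top","scene"]:
    f=cv2.imread(f"pics/{n}0.png")
    r=(f[130:330,130:510] if n=="top" else f[90:330,150:450])
    cv2.imwrite(f"pics/{n}0c.png",cv2.resize(r,None,fx=2.1 if n=="top" else 2.5,fy=2.1 if n=="top" else 2.5,interpolation=3))
```

```text
(no output)
```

View pics/top0c.png

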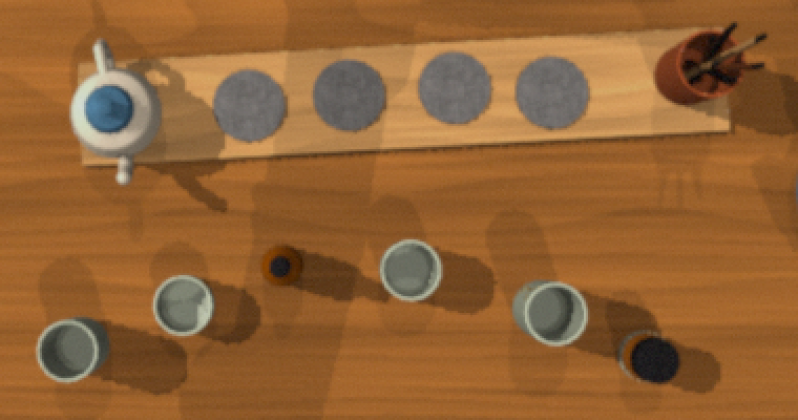

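View pics/scene0c.png

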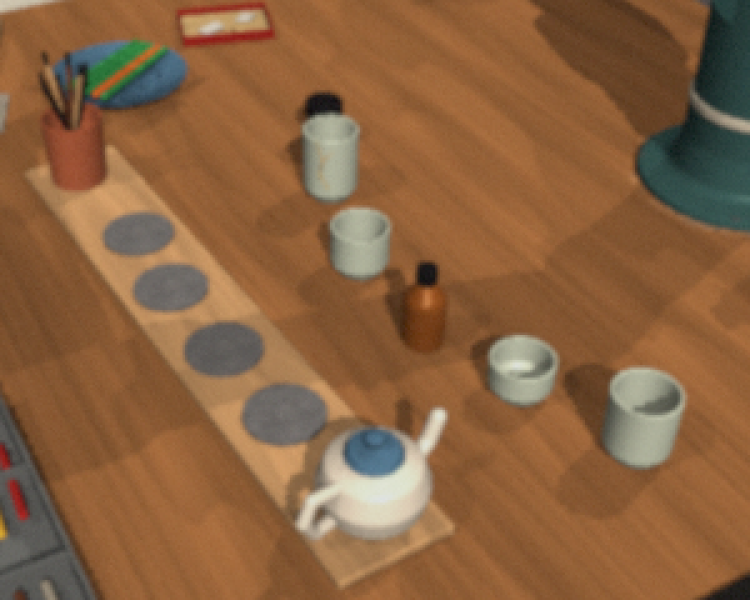

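Top view: the teapot is at the left (+y) end and the brush pot at the right. The scene view shows the cup heights. From the left they look like 66, 38, (bottle), 52 and 80, then the jar. Next I'll refine the positions by fitting the shapes.

```bash
cat >> h.py <<'E'
def proj(c,P):
    T=np.linalg.inv(c["world_from_camera"]);q=(T[:3,:3]@P.T).T+T[:3,3];q=(c["mtx"]@q.T).T
    return q[:,:2]/q[:,2:]
A=np.linspace(0,2*np.pi,40)
def circ(x,y,r,z): return np.c_[x+r*np.cos(A),y+r*np.sin(A),0*A+z]
def hull(c,x,y,h,z0):
    P=circ(x,y,.036,z0) if h==0 else np.vstack([circ(x,y,.021,z0),circ(x,y,.029,z0+.012),circ(x,y,.029,z0+h)])
    return cv2.convexHull(proj(c,P).astype(np.float32))
def fit(c,x,y,h,z0,S=4):
    "best IoU of the model outline with the low-saturation area; returns x,y,IoU"
    hs=cv2.cvtColor(c["frame"],cv2.COLOR_BGR2HSV)
    m=((hs[...,1]<95)&(hs[...,2]>45)).astype(np.uint8)
    u,v=proj(c,np.array([[x,y,z0+h/2]]))[0].astype(int);w=38
    u0,v0=max(u-w,0),max(v-w,0)
    m=cv2.resize(m[v0:v+w,u0:u+w]*255,None,fx=S,fy=S,interpolation=cv2.INTER_LINEAR)>127
    def iou(x,y):
        r=np.zeros(m.shape,np.uint8);p=(hull(c,x,y,h,z0)-[u0-.5,v0-.5])*S
        cv2.fillConvexPoly(r,np.round(p).astype(np.int32),1);r=r>0
        # only count pixels near the model
        n=cv2.dilate(r.astype(np.uint8),np.ones((25,25)))>0
        return (r&m).sum()/((r|(m&n)).sum()+1)
    b=(iou(x,y),x,y)
    for st in (.008,.004,.002,.001,.0005):
        for _ in range(8):
            o=b;b=max([b]+[(iou(b[1]+i*st,b[2]+j*st),b[1]+i*st,b[2]+j*st) for i in(-1,0,1) for j in(-1,0,1)])
            if o==b:break
    return round(b[1],4),round(b[2],4),round(float(b[0]),3)
E
python3 - <<'E'
from h import *
C={n:camera(n) for n in("top","scene")}
for p in [(.370,.268),(.409,.164),(.45,-.055),(.418,-.184)]:
    for h in (.038,.052,.066,.080):
        print(p,h,[fit(C[n],*p,h,0) for n in C])
for p in [(.604,.108),(.618,.001),(.627,-.105),(.621,-.21)]: print(p,[fit(C[n],*p,0,.013) for n in C])
E
```

```text
(0.37, 0.268) 0.038 [(0.368, 0.277, 0.892), (0.369, 0.2705, 0.837)]
(0.37, 0.268) 0.052 [(0.3695, 0.2735, 0.952), (0.369, 0.27, 0.861)]
(0.37, 0.268) 0.066 [(0.371, 0.271, 0.945), (0.3695, 0.2705, 0.969)]
(0.37, 0.268) 0.08 [(0.3725, 0.2675, 0.88), (0.3705, 0.2715, 0.852)]
(0.409, 0.164) 0.038 [(0.412, 0.1665, 0.952), (0.4105, 0.166, 0.967)]
(0.409, 0.164) 0.052 [(0.413, 0.1645, 0.913), (0.413, 0.1685, 0.818)]
(0.409, 0.164) 0.066 [(0.414, 0.162, 0.869), (0.412, 0.1675, 0.695)]
(0.409, 0.164) 0.08 [(0.414, 0.1615, 0.821), (0.412, 0.1675, 0.602)]
(0.45, -0.055) 0.038 [(0.4465, -0.055, 0.962), (0.4445, -0.0545, 0.833)]
(0.45, -0.055) 0.052 [(0.447, -0.054, 0.965), (0.4455, -0.0535, 0.971)]
(0.45, -0.055) 0.066 [(0.4475, -0.053, 0.95), (0.454, -0.039, 0.813)]
(0.45, -0.055) 0.08 [(0.448, -0.052, 0.918), (0.4455, -0.0535, 0.714)]
(0.418, -0.184) 0.038 [(0.4045, -0.1945, 0.849), (0.406, -0.1855, 0.811)]
(0.418, -0.184) 0.052 [(0.406, -0.191, 0.899), (0.406, -0.1855, 0.837)]
(0.418, -0.184) 0.066 [(0.407, -0.1875, 0.953), (0.4055, -0.1865, 0.858)]
(0.418, -0.184) 0.08 [(0.408, -0.185, 0.96), (0.4055, -0.187, 0.96)]
(0.604, 0.108) [(0.61, 0.105, 0.971), (0.6095, 0.1065, 0.963)]
(0.618, 0.001) [(0.6205, 0.005, 0.971), (0.6195, 0.0075, 0.957)]
(0.627, -0.105) [(0.6275, -0.1005, 0.976), (0.627, -0.0985, 0.95)]
(0.621, -0.21) [(0.623, -0.1975, 0.976), (0.6215, -0.196, 0.958)]
```

arm_command(
  commands=[
    [[0,0,0],[0,0,-1]],
    [[0,0,0],[0,0,-1]],
    [[0,0,0],[0,0,-1]],
    [[0,0,0],[0,0,-1]],
    [[0,0,0],[0,0,-1]],
    [[0,0,0],[0,0,-1]],
    [[0,0,0],[0,0,-1]],
    [[0,0,0],[0,0,-1]],
  ],
  hand=1,
  force=15,
)

```text
time_s: 1.8
position: [0.2565, -0.5973, 0.1833]
ee_rot: [2.268, 2.174, -0.0]
contact_force: [0.0, 0.3, -0.0]
width: 0.0916
grasp_force: 0.0
```

arm_command(
  commands=[
    [[0,0,0],[0,0,-0.35]],
    [[1,0.4,0],[0,0,0]],
    [[1,0.4,0],[0,0,0]],
    [[1,0.4,0],[0,0,0]],
    [[1,0.4,0],[0,0,0]],
    [[1,0.4,0],[0,0,0]],
    [[1,0.4,0],[0,0,0]],
    [[0,0,0],[0,0,0]],
  ],
)

```text
time_s: 2.6
position: [0.3308, -0.413, 0.1837]
ee_rot: [-2.213, -2.229, -0.002]
contact_force: [-0.1, -0.4, 0.2]
width: 0.092
grasp_force: 0.0
```

arm_command(
  commands=[
    [[0.95,0.32,0],[0,0,0]],
    [[0.95,0.32,0],[0,0,0]],
    [[0.95,0.32,0],[0,0,0]],
    [[0.95,0.32,0],[0,0,0]],
    [[0.95,0.32,0],[0,0,0]],
    [[0.95,0.32,0],[0,0,0]],
    [[0.95,0.32,0],[0,0,0]],
    [[0.95,0.32,0],[0,0,0]],
  ],
)

```text
time_s: 3.4
position: [0.4055, -0.1889, 0.1836]
ee_rot: [2.221, 2.22, -0.0]
contact_force: [1.0, -0.2, -1.0]
width: 0.0919
grasp_force: 0.0
```

arm_command(
  commands=[
    [[0,0,0],[0,0,0]],
    [[0,0,0],[0,0,0]],
  ],
)

```text
time_s: 3.6
position: [0.4052, -0.1897, 0.1835]
ee_rot: [2.219, 2.223, -0.0]
contact_force: [-0.5, -0.6, -0.1]
width: 0.0919
grasp_force: 0.0
```

arm_command(
  commands=[
    [[0.12,0.06,0.8],[0,0,0]],
    [[0,0,0.9],[0,0,0]],
    [[0,0,0.9],[0,0,0]],
    [[0,0,0.9],[0,0,0]],
    [[0,0,0.8],[0,0,0]],
    [[0,0,0.5],[0,0,0]],
    [[0,0,0.28],[0,0,0]],
    [[0,0,0],[0,0,0]],
  ],
)

```text
time_s: 4.4
position: [0.406, -0.1864, 0.03]
ee_rot: [-2.221, -2.219, 0.001]
contact_force: [0.0, 0.9, 0.5]
width: 0.0918
grasp_force: 0.0
```

arm_command(
  commands=[
    [[0,0,0],[0,0,0]],
    [[0,0,0],[0,0,0]],
    [[0,0,0],[0,0,0]],
    [[0,0,0],[0,0,0]],
    [[0,0,0],[0,0,0]],
    [[0,0,0],[0,0,0]],
  ],
  hand=0,
  force=15,
)

```text
time_s: 5.0
position: [0.4069, -0.1857, 0.0312]
ee_rot: [2.22, 2.222, -0.0]
contact_force: [-1.5, -0.2, 4.1]
width: 0.0569
grasp_force: 15.0
```

arm_command(
  commands=[
    [[0,0,-0.3],[0,0,0]],
    [[0,0,-0.7],[0,0,0]],
    [[0,0,-0.9],[0,0,0]],
    [[0,0,-0.9],[0,0,0]],
    [[0,0,-0.9],[0,0,0]],
    [[0,0,-0.5],[0,0,0]],
    [[0,0,0],[0,0,0]],
  ],
)

```text
time_s: 5.7
position: [0.4082, -0.1861, 0.1591]
ee_rot: [2.217, 2.219, 0.002]
contact_force: [0.3, -0.2, -1.9]
width: 0.0571
grasp_force: 15.0
```

arm_command(
  commands=[
    [[0.4,0.3,0],[0,0,0]],
    [[0.8,0.6,0],[0,0,0]],
    [[0.9,0.6,0],[0,0,0]],
    [[0.9,0.6,0],[0,0,0]],
    [[0.9,0.6,0],[0,0,0]],
    [[0.9,0.6,0],[0,0,0]],
    [[0.9,0.6,0],[0,0,0]],
    [[0.9,0.6,0],[0,0,0]],
  ],
)

```text
time_s: 6.5
position: [0.5414, 0.0138, 0.1556]
ee_rot: [-2.219, -2.221, 0.002]
contact_force: [1.4, 0.3, -1.6]
width: 0.0569
grasp_force: 15.0
```

arm_command(
  commands=[
    [[0.9,0.6,0],[0,0,0]],
    [[0.9,0.6,0],[0,0,0]],
    [[0.8,0.6,0],[0,0,0]],
    [[0.5,0.5,0],[0,0,0]],
    [[0,0,0],[0,0,0]],
    [[0,0,0],[0,0,0]],
  ],
)

```text
time_s: 7.1
position: [0.6094, 0.1054, 0.1553]
ee_rot: [-2.219, -2.222, 0.004]
contact_force: [0.2, 0.0, -1.6]
width: 0.0569
grasp_force: 15.0
```

arm_command(
  commands=[
    [[0,0,0.5],[0,0,0]],
    [[0,0,0.8],[0,0,0]],
    [[0,0,0.8],[0,0,0]],
    [[0,0,0.7],[0,0,0]],
    [[0,0,0.4],[0,0,0]],
    [[0,0,0.25],[0,0,0]],
    [[0,0,0],[0,0,0]],
    [[0,0,0],[0,0,0]],
  ],
)

```text
time_s: 7.9
position: [0.6111, 0.1056, 0.054]
ee_rot: [2.22, 2.222, 0.001]
contact_force: [0.5, -0.7, -1.1]
width: 0.0573
grasp_force: 15.0
```

arm_command(
  commands=[
    [[0,0,0.1],[0,0,0]],
    [[0,0,0.1],[0,0,0]],
    [[0,0,0],[0,0,0]],
    [[0,0,0],[0,0,0]],
  ],
)

```text
time_s: 8.3
position: [0.6106, 0.1057, 0.0475]
ee_rot: [2.22, 2.222, 0.0]
contact_force: [0.4, -0.7, -0.7]
width: 0.057
grasp_force: 15.0
```

arm_command(
  commands=[
    [[0,0,0.07],[0,0,0]],
    [[0,0,0.05],[0,0,0]],
    [[0,0,0],[0,0,0]],
    [[0,0,0],[0,0,0]],
  ],
)

```text
time_s: 8.7
position: [0.6108, 0.1058, 0.0443]
ee_rot: [2.22, 2.222, 0.0]
contact_force: [-2.4, -0.5, 5.2]
width: 0.0575
grasp_force: 15.0
```

arm_command(
  commands=[
    [[0,0,0],[0,0,0]],
    [[0,0,0],[0,0,0]],
    [[0,0,0],[0,0,0]],
    [[0,0,0],[0,0,0]],
    [[0,0,0],[0,0,0]],
  ],
  hand=1,
)

```text
time_s: 9.2
position: [0.6105, 0.1056, 0.0436]
ee_rot: [-2.22, -2.222, 0.0]
contact_force: [0.6, -0.2, -0.2]
width: 0.0915
grasp_force: 0.0
```

arm_command(
  commands=[
    [[0,0,-0.3],[0,0,0]],
    [[0,0,-0.7],[0,0,0]],
    [[0,0,-0.9],[0,0,0]],
    [[0,0,-0.9],[0,0,0]],
    [[0,0,-0.9],[0,0,0]],
    [[0,0,-0.5],[0,0,0]],
    [[0,0,0],[0,0,0]],
  ],
)

```text
time_s: 9.9
position: [0.6121, 0.1061, 0.1724]
ee_rot: [2.219, 2.22, 0.006]
contact_force: [0.6, 0.2, -0.5]
width: 0.092
grasp_force: 0.0
```

arm_command(
  commands=[
    [[0.6,-0.9,0],[0,0,0]],
    [[0.6,-0.9,0],[0,0,0]],
    [[0.6,-0.9,0],[0,0,0]],
    [[0.6,-0.9,0],[0,0,0]],
    [[0.6,-0.9,0],[0,0,0]],
    [[0.6,-0.9,0],[0,0,0]],
    [[0.6,-0.9,0],[0,0,0]],
    [[0.6,-0.9,0],[0,0,0]],
  ],
)

```text
time_s: 10.7
position: [0.3926, 0.2495, 0.1686]
ee_rot: [-2.22, -2.222, 0.003]
contact_force: [-0.3, 0.8, 0.7]
width: 0.092
grasp_force: 0.0
```

arm_command(
  commands=[
    [[0.7,-0.8,0],[0,0,0]],
    [[0,0,0],[0,0,0]],
    [[0,0,0],[0,0,0]],
  ],
)

```text
time_s: 11.0
position: [0.3699, 0.2702, 0.169]
ee_rot: [-2.219, -2.224, 0.002]
contact_force: [0.4, -0.2, -0.8]
width: 0.0916
grasp_force: 0.0
```

Run:
```python
from h import *
C={n:camera(n) for n in("top","scene")}
for p in [(.610,.106,.08,.013),(.37,.271,.066,0)]: print(p,[fit(C[n],*p) for n in C])
cv2.imwrite("pics/s1.png",C["scene"]["frame"])
```

```text
(0.61, 0.106, 0.08, 0.013) [(0.612, 0.107, 0.804), (0.6105, 0.1065, 0.822)]
(0.37, 0.271, 0.066, 0) [(0.371, 0.271, 0.947), (0.37, 0.2705, 0.97)]
```

View pics/s1.png

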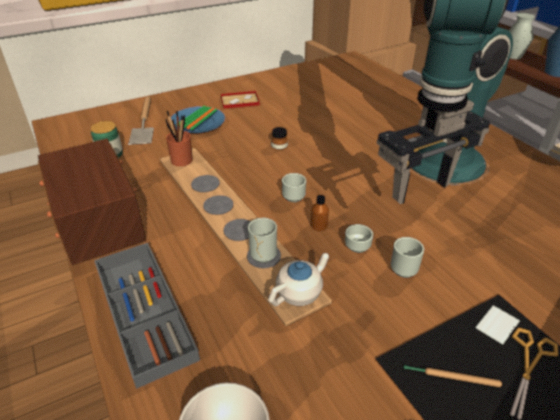

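Scene view: cup_d stands upright on pad_1 at pixel (262,240). The gripper is above cup_c, which is at (405,257).

arm_command(
  commands=[
    [[0.02,0,0.8],[0,0,0]],
    [[0,0,0.9],[0,0,0]],
    [[0,0,0.9],[0,0,0]],
    [[0,0,0.9],[0,0,0]],
    [[0,0,0.8],[0,0,0]],
    [[0,0,0.4],[0,0,0]],
    [[0,0,0.23],[0,0,0]],
    [[0,0,0],[0,0,0]],
  ],
)

```text
time_s: 11.9
position: [0.3706, 0.2707, 0.0214]
ee_rot: [-2.221, -2.221, 0.002]
contact_force: [0.1, -0.3, -0.4]
width: 0.092
grasp_force: 0.0
```

arm_command(
  commands=[
    [[0,0,0],[0,0,0]],
    [[0,0,0],[0,0,0]],
    [[0,0,0],[0,0,0]],
    [[0,0,0],[0,0,0]],
    [[0,0,0],[0,0,0]],
    [[0,0,0],[0,0,0]],
  ],
  hand=0,
)

```text
time_s: 12.5
position: [0.3705, 0.2713, 0.0222]
ee_rot: [2.22, 2.222, 0.001]
contact_force: [-1.3, 0.2, 3.7]
width: 0.058
grasp_force: 15.0
```

arm_command(
  commands=[
    [[0,0,-0.3],[0,0,0]],
    [[0,0,-0.7],[0,0,0]],
    [[0,0,-0.9],[0,0,0]],
    [[0,0,-0.9],[0,0,0]],
    [[0,0,-0.9],[0,0,0]],
    [[0,0,-0.5],[0,0,0]],
    [[0,0,0],[0,0,0]],
  ],
)

```text
time_s: 13.2
position: [0.3717, 0.2718, 0.15]
ee_rot: [2.22, 2.221, 0.006]
contact_force: [-0.2, 0.3, -1.3]
width: 0.0582
grasp_force: 15.0
```

arm_command(
  commands=[
    [[-0.5,0.4,0],[0,0,0]],
    [[-0.9,0.8,0],[0,0,0]],
    [[-0.9,0.9,0],[0,0,0]],
    [[-0.9,0.9,0],[0,0,0]],
    [[-0.9,0.9,0],[0,0,0]],
    [[-0.9,0.9,0],[0,0,0]],
    [[-0.9,0.9,0],[0,0,0]],
    [[-0.9,0.9,0],[0,0,0]],
  ],
)

```text
time_s: 14.0
position: [0.5687, 0.0657, 0.1464]
ee_rot: [-2.22, -2.221, 0.003]
contact_force: [-0.2, -0.2, -0.3]
width: 0.0582
grasp_force: 15.0
```

arm_command(
  commands=[
    [[-0.9,0.8,0],[0,0,0]],
    [[-0.8,0.6,0],[0,0,0]],
    [[-0.4,0.3,0],[0,0,0]],
    [[0,0,0],[0,0,0]],
    [[0,0,0],[0,0,0]],
  ],
)

```text
time_s: 14.5
position: [0.6184, 0.0059, 0.1471]
ee_rot: [-2.217, -2.222, 0.001]
contact_force: [0.1, 0.7, -0.9]
width: 0.0581
grasp_force: 15.0
```

arm_command(
  commands=[
    [[0,0.03,0.5],[0,0,0]],
    [[0,0,0.8],[0,0,0]],
    [[0,0,0.8],[0,0,0]],
    [[0,0,0.7],[0,0,0]],
    [[0,0,0.4],[0,0,0]],
    [[0,0,0.3],[0,0,0]],
    [[0,0,0.1],[0,0,0]],
    [[0,0,0],[0,0,0]],
  ],
)

```text
time_s: 15.3
position: [0.6206, 0.0046, 0.04]
ee_rot: [2.22, 2.223, 0.0]
contact_force: [0.4, 0.9, -1.2]
width: 0.0583
grasp_force: 15.0
```

arm_command(
  commands=[
    [[0,0,0.06],[0,0,0]],
    [[0,0,0],[0,0,0]],
    [[0,0,0],[0,0,0]],
  ],
)

```text
time_s: 15.6
position: [0.6209, 0.0042, 0.0386]
ee_rot: [2.22, 2.222, 0.001]
contact_force: [-0.4, 0.1, -0.9]
width: 0.0581
grasp_force: 15.0
```

arm_command(
  commands=[
    [[0,0,0.07],[0,0,0]],
    [[0,0,0.06],[0,0,0]],
    [[0,0,0],[0,0,0]],
    [[0,0,0],[0,0,0]],
  ],
)

```text
time_s: 16.0
position: [0.6209, 0.0043, 0.0352]
ee_rot: [2.22, 2.222, 0.0]
contact_force: [-2.1, -0.6, 5.4]
width: 0.0582
grasp_force: 15.0
```

arm_command(
  commands=[
    [[0,0,0],[0,0,0]],
    [[0,0,0],[0,0,0]],
    [[0,0,0],[0,0,0]],
    [[0,0,0],[0,0,0]],
    [[0,0,0],[0,0,0]],
  ],
  hand=1,
)

```text
time_s: 16.5
position: [0.6205, 0.0043, 0.034]
ee_rot: [-2.22, -2.222, 0.0]
contact_force: [-0.4, 0.2, -0.7]
width: 0.0921
grasp_force: 0.0
```

arm_command(
  commands=[
    [[0,0,-0.3],[0,0,0]],
    [[0,0,-0.7],[0,0,0]],
    [[0,0,-0.9],[0,0,0]],
    [[0,0,-0.9],[0,0,0]],
    [[0,0,-0.9],[0,0,0]],
    [[0,0,-0.5],[0,0,0]],
    [[0,0,0],[0,0,0]],
  ],
)

```text
time_s: 17.2
position: [0.6221, 0.0045, 0.1628]
ee_rot: [2.218, 2.22, 0.005]
contact_force: [-0.2, 0.5, 0.1]
width: 0.0923
grasp_force: 0.0
```

arm_command(
  commands=[
    [[-0.3,-0.9,0],[0,0,0]],
    [[-0.3,-0.9,0],[0,0,0]],
    [[-0.3,-0.9,0],[0,0,0]],
    [[-0.3,-0.9,0],[0,0,0]],
    [[-0.3,-0.9,0],[0,0,0]],
    [[-0.3,-0.9,0],[0,0,0]],
    [[-0.15,-0.45,0],[0,0,0]],
    [[0,0,0],[0,0,0]],
  ],
)

```text
time_s: 18.0
position: [0.4435, -0.0552, 0.1596]
ee_rot: [-2.222, -2.22, 0.003]
contact_force: [1.0, -0.9, 1.1]
width: 0.0921
grasp_force: 0.0
```

Run:
```python
from h import *
print(get_state()["position"])
C={n:camera(n) for n in("top","scene")}
for p in [(.610,.106,.08,.013),(.62,.006,.066,.013),(.446,-.054,.052,0)]: print(p,[fit(C[n],*p) for n in C])
```

```text
[ 0.44351284 -0.05523606  0.15959103]
(0.61, 0.106, 0.08, 0.013) [(0.612, 0.107, 0.805), (0.6105, 0.1065, 0.815)]
(0.62, 0.006, 0.066, 0.013) [(0.615, 0.002, 0.795), (0.621, 0.002, 0.775)]
(0.446, -0.054, 0.052, 0) [(0.418, -0.039, 0.428), (0.445, -0.0535, 0.972)]
```

arm_command(
  commands=[
    [[0.04,0.06,0.8],[0,0,0]],
    [[0,0,0.9],[0,0,0]],
    [[0,0,0.9],[0,0,0]],
    [[0,0,0.9],[0,0,0]],
    [[0,0,0.8],[0,0,0]],
    [[0,0,0.4],[0,0,0]],
    [[0,0,0.17],[0,0,0]],
    [[0,0,0],[0,0,0]],
  ],
)

```text
time_s: 18.9
position: [0.4474, -0.0527, 0.0138]
ee_rot: [-2.219, -2.223, -0.0]
contact_force: [-0.3, 0.4, 0.5]
width: 0.0921
grasp_force: 0.0
```

arm_command(
  commands=[
    [[0,0,0],[0,0,0]],
    [[0,0,0],[0,0,0]],
    [[0,0,0],[0,0,0]],
    [[0,0,0],[0,0,0]],
    [[0,0,0],[0,0,0]],
    [[0,0,0],[0,0,0]],
  ],
  hand=0,
)

```text
time_s: 19.5
position: [0.447, -0.0534, 0.0144]
ee_rot: [2.221, 2.222, -0.0]
contact_force: [-1.5, -0.3, 4.8]
width: 0.0568
grasp_force: 15.0
```

arm_command(
  commands=[
    [[0,0,-0.3],[0,0,0]],
    [[0,0,-0.7],[0,0,0]],
    [[0,0,-0.9],[0,0,0]],
    [[0,0,-0.9],[0,0,0]],
    [[0,0,-0.9],[0,0,0]],
    [[0,0,-0.5],[0,0,0]],
    [[0,0,0],[0,0,0]],
  ],
)

```text
time_s: 20.2
position: [0.4485, -0.0533, 0.1423]
ee_rot: [2.218, 2.219, 0.004]
contact_force: [0.2, 0.2, -1.5]
width: 0.057
grasp_force: 15.0
```

arm_command(
  commands=[
    [[-0.2,0.5,0],[0,0,0]],
    [[-0.2,0.9,0],[0,0,0]],
    [[-0.2,0.9,0],[0,0,0]],
    [[-0.2,0.9,0],[0,0,0]],
    [[-0.2,0.9,0],[0,0,0]],
    [[-0.2,0.9,0],[0,0,0]],
    [[-0.2,0.7,0],[0,0,0]],
    [[-0.14,0.3,0],[0,0,0]],
  ],
)

```text
time_s: 21.0
position: [0.6277, -0.0993, 0.1383]
ee_rot: [-2.219, -2.221, 0.001]
contact_force: [-0.1, 0.5, -0.1]
width: 0.0571
grasp_force: 15.0
```

arm_command(
  commands=[
    [[0,0,0],[0,0,0]],
    [[0,0,0],[0,0,0]],
  ],
)

```text
time_s: 21.2
position: [0.6256, -0.0988, 0.1392]
ee_rot: [-2.219, -2.221, 0.002]
contact_force: [-0.6, -0.3, -0.7]
width: 0.0573
grasp_force: 15.0
```

arm_command(
  commands=[
    [[0,0,0.5],[0,0,0]],
    [[0,0,0.8],[0,0,0]],
    [[0,0,0.8],[0,0,0]],
    [[0,0,0.7],[0,0,0]],
    [[0,0,0.4],[0,0,0]],
    [[0,0,0.3],[0,0,0]],
    [[0,0,0.1],[0,0,0]],
    [[0,0,0],[0,0,0]],
  ],
)

```text
time_s: 22.0
position: [0.627, -0.0991, 0.0322]
ee_rot: [2.22, 2.222, 0.0]
contact_force: [-0.0, 0.2, -1.6]
width: 0.057
grasp_force: 15.0
```

arm_command(
  commands=[
    [[0,0,0.08],[0,0,0]],
    [[0,0,0.05],[0,0,0]],
    [[0,0,0],[0,0,0]],
    [[0,0,0],[0,0,0]],
  ],
)

```text
time_s: 22.4
position: [0.6271, -0.0993, 0.0284]
ee_rot: [2.22, 2.222, 0.0]
contact_force: [-0.5, -0.0, 0.0]
width: 0.0568
grasp_force: 15.0
```

arm_command(
  commands=[
    [[0,0,0.05],[0,0,0]],
    [[0,0,0],[0,0,0]],
    [[0,0,0],[0,0,0]],
  ],
)

```text
time_s: 22.7
position: [0.6274, -0.0993, 0.0275]
ee_rot: [2.22, 2.222, 0.0]
contact_force: [-2.3, -0.1, 5.5]
width: 0.057
grasp_force: 15.0
```

arm_command(
  commands=[
    [[0,0,0],[0,0,0]],
    [[0,0,0],[0,0,0]],
    [[0,0,0],[0,0,0]],
    [[0,0,0],[0,0,0]],
    [[0,0,0],[0,0,0]],
  ],
  hand=1,
)

```text
time_s: 23.2
position: [0.6269, -0.0992, 0.0265]
ee_rot: [-2.22, -2.222, 0.0]
contact_force: [-0.3, 0.1, -0.3]
width: 0.0922
grasp_force: 0.0
```

arm_command(
  commands=[
    [[0,0,-0.3],[0,0,0]],
    [[0,0,-0.7],[0,0,0]],
    [[0,0,-0.9],[0,0,0]],
    [[0,0,-0.9],[0,0,0]],
    [[0,0,-0.9],[0,0,0]],
    [[0,0,-0.9],[0,0,0]],
    [[0,0,0],[0,0,0]],
  ],
)

```text
time_s: 23.9
position: [0.6297, -0.0991, 0.1697]
ee_rot: [2.216, 2.218, 0.007]
contact_force: [0.5, -0.3, 0.6]
width: 0.0921
grasp_force: 0.0
```

arm_command(
  commands=[
    [[0.9,-0.73,0],[0,0,0]],
    [[0.9,-0.73,0],[0,0,0]],
    [[0.9,-0.73,0],[0,0,0]],
    [[0.9,-0.73,0],[0,0,0]],
    [[0.9,-0.73,0],[0,0,0]],
    [[0.9,-0.73,0],[0,0,0]],
    [[0.9,-0.73,0],[0,0,0]],
    [[0.9,-0.73,0],[0,0,0]],
  ],
)

```text
time_s: 24.7
position: [0.4502, 0.1175, 0.1645]
ee_rot: [2.22, 2.222, -0.001]
contact_force: [0.2, 1.0, 0.4]
width: 0.0921
grasp_force: 0.0
```

arm_command(
  commands=[
    [[0.9,-0.7,0],[0,0,0]],
    [[0.7,-0.7,0],[0,0,0]],
    [[0,0,0],[0,0,0]],
    [[0,0,0],[0,0,0]],
  ],
)

```text
time_s: 25.1
position: [0.4093, 0.1646, 0.1647]
ee_rot: [2.219, 2.223, -0.0]
contact_force: [0.4, -0.1, -0.5]
width: 0.0918
grasp_force: 0.0
```

Run:
```python
from h import *
C={n:camera(n) for n in("top","scene")}
for p in [(.610,.106,.08,.013),(.62,.006,.066,.013),(.627,-.0995,.052,.013),(.411,.166,.038,0)]: print(p,[fit(C[n],*p) for n in C])
print(get_state()["position"])
```

```text
(0.61, 0.106, 0.08, 0.013) [(0.612, 0.107, 0.805), (0.6105, 0.1065, 0.816)]
(0.62, 0.006, 0.066, 0.013) [(0.615, 0.002, 0.792), (0.6205, 0.003, 0.774)]
(0.627, -0.0995, 0.052, 0.013) [(0.619, -0.099, 0.784), (0.628, -0.099, 0.728)]
(0.411, 0.166, 0.038, 0) [(0.412, 0.164, 0.824), (0.4105, 0.166, 0.966)]
[0.41012603 0.1637504  0.16456797]
```

arm_command(
  commands=[
    [[0.06,0.03,0.9],[0,0,0]],
    [[0,0,0.9],[0,0,0]],
    [[0,0,0.9],[0,0,0]],
    [[0,0,0.9],[0,0,0]],
    [[0,0,0.8],[0,0,0]],
    [[0,0,0.6],[0,0,0]],
    [[0,0,0.25],[0,0,0]],
    [[0,0,0],[0,0,0]],
  ],
)

```text
time_s: 26.0
position: [0.4102, 0.1657, 0.0063]
ee_rot: [-2.221, -2.22, 0.003]
contact_force: [-0.3, 0.8, 0.3]
width: 0.0916
grasp_force: 0.0
```

arm_command(
  commands=[
    [[0,0,0],[0,0,0]],
    [[0,0,0],[0,0,0]],
    [[0,0,0],[0,0,0]],
    [[0,0,0],[0,0,0]],
    [[0,0,0],[0,0,0]],
    [[0,0,0],[0,0,0]],
  ],
  hand=0,
)

```text
time_s: 26.6
position: [0.4106, 0.1664, 0.0073]
ee_rot: [2.22, 2.222, 0.0]
contact_force: [-0.5, -0.6, -0.3]
width: 0.0459
grasp_force: 0.0
```

arm_command(
  commands=[
    [[0,0,-0.3],[0,0,0]],
    [[0,0,-0.7],[0,0,0]],
    [[0,0,-0.9],[0,0,0]],
    [[0,0,-0.9],[0,0,0]],
    [[0,0,-0.9],[0,0,0]],
    [[0,0,-0.7],[0,0,0]],
    [[0,0,0],[0,0,0]],
  ],
)

```text
time_s: 27.3
position: [0.4123, 0.1672, 0.1421]
ee_rot: [2.218, 2.22, 0.007]
contact_force: [0.4, -0.6, 0.1]
width: 0.0005
grasp_force: 0.0
```

The grasp missed: the fingers closed on nothing. Looking again.

Run:
```python
from h import *
C={n:camera(n) for n in("top","scene","wrist")}
print([fit(C[n],.411,.166,.038,0) for n in ("top","scene")])
f=C["scene"]["frame"];a=cv2.resize(f[120:330,160:460],None,fx=1.3,fy=1.3)
cv2.imwrite("pics/s2.png",cv2.resize(f[130:330,180:460],None,fx=2.8,fy=2.8))
cv2.imwrite("pics/w2.png",C["wrist"]["frame"])
```

```text
[(0.4115, 0.1675, 0.624), (0.4105, 0.1655, 0.969)]
```

View pics/s2.png

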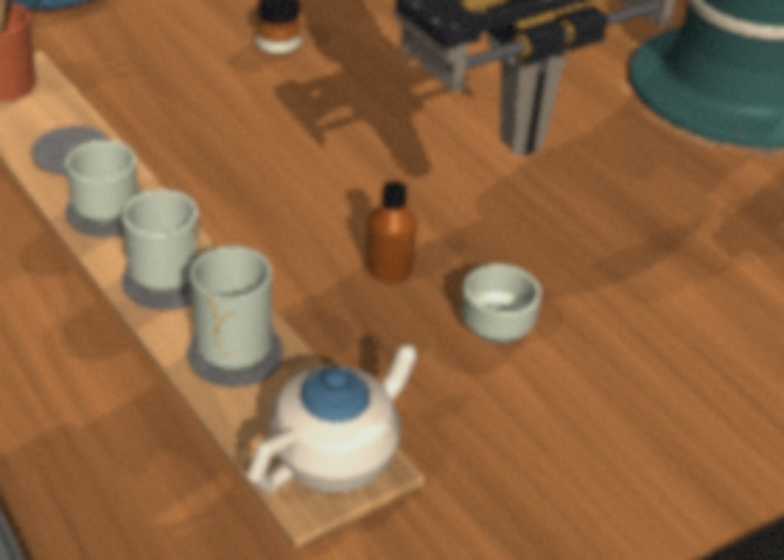

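View pics/w2.png

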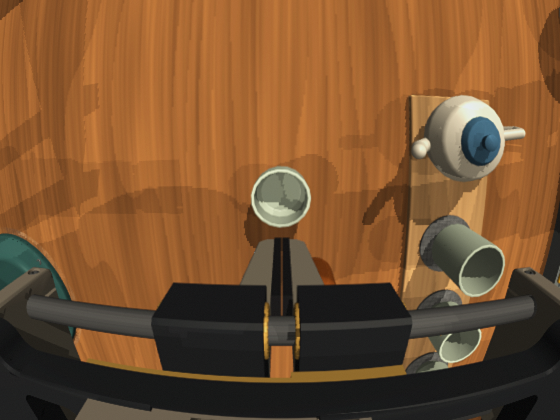

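Run:
```python
from h import *
s=get_state();print({k:np.round(v,4) for k,v in s.items()})
p=s["position"]
for n in("top","scene"):
    c=camera(n);print(n,proj(c,np.array([p,[.411,.166,0],[.411,.166,.038]])).round(1))
    if n=="scene": cv2.imwrite("pics/s3.png",cv2.resize(c["frame"][100:280,300:520],None,fx=3.3,fy=3.3))
    else: cv2.imwrite("pics/t3.png",cv2.resize(c["frame"][170:340,140:320],None,fx=3.5,fy=3.5)[:598])
```

```text
{'time_s': np.float64(27.45), 'joint_pos': array([ 0.1998,  0.2671, -0.742 ,  2.0942,  0.2372,  0.8632, -0.6795]), 'joint_velocities': array([-0.0058,  0.0172,  0.0058,  0.0081, -0.0014,  0.0024,  0.0009]), 'tau': array([ 7.16000e-02, -3.06914e+01, -4.45000e+00, -2.10362e+01,
       -5.42000e-02, -5.07000e-02,  4.90000e-03]), 'position': array([0.41  , 0.166 , 0.1388]), 'ee_rot': array([ 2.2207e+00,  2.2222e+00, -1.2000e-03]), 'contact_force': array([-0.387 ,  0.9726, -0.5111]), 'wrist_torque': array([-0.0153, -0.071 ,  0.0262]), 'grasp_force': np.float64(0.0), 'width': np.float64(0.0005)}
top [[208.4 279.9]
 [219.1 274.4]
 [216.5 275.6]]
scene [[364.1 194.5]
 [356.8 245.4]
 [358.6 232.4]]
```

View pics/t3.png

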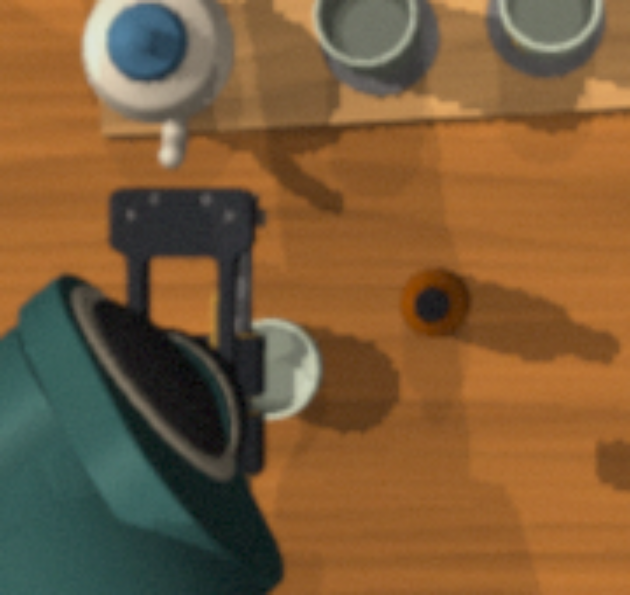

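View pics/s3.png

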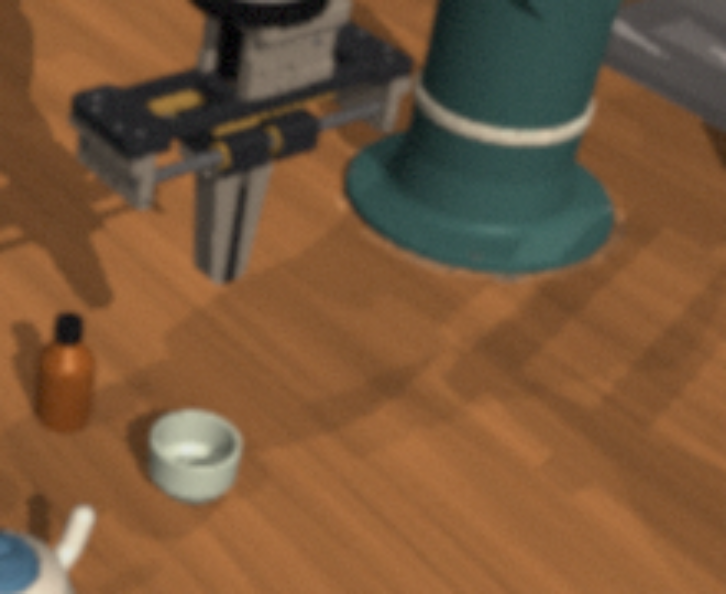

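The scene view shows cup_a unmoved at full-frame pixel (359,237). The fingertips sit at (367,184), while the reported TCP projects to (364,194). So the true tips are about 27–32 mm higher than reported, and they closed just above the 38 mm cup. I'll go lower, watching the contact force.

arm_command(
  commands=[
    [[0,0.02,0],[0,0,0]],
    [[0,0,0],[0,0,0]],
    [[0,0,0],[0,0,0]],
    [[0,0,0],[0,0,0]],
    [[0,0,0],[0,0,0]],
    [[0,0,0],[0,0,0]],
    [[0,0,0],[0,0,0]],
    [[0,0,0],[0,0,0]],
  ],
  hand=1,
)

```text
time_s: 28.35
position: [0.411, 0.1664, 0.1392]
ee_rot: [2.221, 2.222, -0.0]
contact_force: [-0.1, -0.5, -0.0]
width: 0.0623
grasp_force: 0.0
```

arm_command(
  commands=[
    [[0,0,0.7],[0,0,0]],
    [[0,0,0.9],[0,0,0]],
    [[0,0,0.9],[0,0,0]],
    [[0,0,0.9],[0,0,0]],
    [[0,0,0.6],[0,0,0]],
    [[0,0,0.4],[0,0,0]],
    [[0,0,0.2],[0,0,0]],
    [[0,0,0],[0,0,0]],
  ],
)

```text
time_s: 29.15
position: [0.4109, 0.1664, 0.0009]
ee_rot: [-2.22, -2.222, 0.001]
contact_force: [-0.5, -0.2, -0.3]
width: 0.0923
grasp_force: 0.0
```

arm_command(
  commands=[
    [[0,0,0.1],[0,0,0]],
    [[0,0,0.1],[0,0,0]],
    [[0,0,0],[0,0,0]],
  ],
)

```text
time_s: 29.45
position: [0.4112, 0.1663, -0.0047]
ee_rot: [2.221, 2.222, 0.0]
contact_force: [0.0, -0.3, 0.1]
width: 0.0915
grasp_force: 0.0
```

Run:
```python
from h import *
s=get_state();print(s["position"],s["contact_force"])
c=camera("scene");print(proj(c,np.array([s["position"]])).round(1))
cv2.imwrite("pics/s4.png",cv2.resize(c["frame"][150:270,290:440],None,fx=4.8,fy=4.8))
```

```text
[ 0.41124439  0.1662906  -0.0046876 ] [ 0.02198004 -0.29921842  0.12515353]
[[356.6 247.1]]
```

View pics/s4.png

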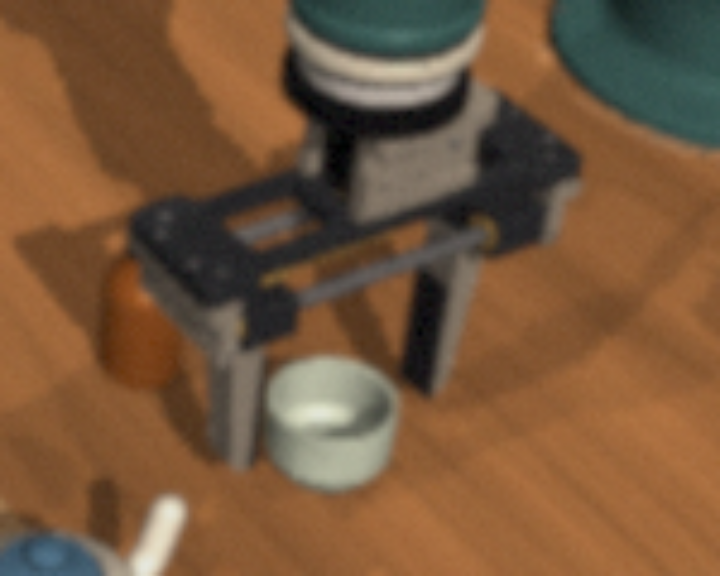

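Fingertip midpoint is about (359,240) in the full frame, so the true tip height is about 17 mm. The fingers straddle the cup. I'll go 6 mm lower, then close.

arm_command(
  commands=[
    [[0,0,0.1],[0,0,0]],
    [[0,0,0.1],[0,0,0]],
    [[0,0,0],[0,0,0]],
  ],
)

```text
time_s: 29.8
position: [0.4108, 0.1662, -0.0112]
ee_rot: [-2.22, -2.222, 0.001]
contact_force: [-0.3, -0.2, 0.2]
width: 0.0919
grasp_force: 0.0
```

arm_command(
  commands=[
    [[0,0,0],[0,0,0]],
    [[0,0,0],[0,0,0]],
    [[0,0,0],[0,0,0]],
    [[0,0,0],[0,0,0]],
    [[0,0,0],[0,0,0]],
    [[0,0,0],[0,0,0]],
    [[0,0,0],[0,0,0]],
  ],
  hand=0,
)

```text
time_s: 30.5
position: [0.411, 0.1664, -0.0108]
ee_rot: [2.22, 2.222, -0.0]
contact_force: [-0.1, 1.1, 0.3]
width: 0.058
grasp_force: 15.0
```

arm_command(
  commands=[
    [[0,0,-0.3],[0,0,0]],
    [[0,0,-0.7],[0,0,0]],
    [[0,0,-0.9],[0,0,0]],
    [[0,0,-0.9],[0,0,0]],
    [[0,0,-0.9],[0,0,0]],
    [[0,0,-0.5],[0,0,0]],
    [[0,0,0],[0,0,0]],
  ],
)

```text
time_s: 31.2
position: [0.4125, 0.1669, 0.1174]
ee_rot: [2.219, 2.22, 0.006]
contact_force: [0.9, -0.3, -0.4]
width: 0.0581
grasp_force: 15.0
```

arm_command(
  commands=[
    [[-0.5,0.2,0],[0,0,0]],
    [[-0.9,0.5,0],[0,0,0]],
    [[-0.9,0.5,0],[0,0,0]],
    [[-0.9,0.5,0],[0,0,0]],
    [[-0.9,0.5,0],[0,0,0]],
    [[-0.9,0.5,0],[0,0,0]],
    [[-0.9,0.5,0],[0,0,0]],
    [[-0.9,0.5,0],[0,0,0]],
  ],
)

```text
time_s: 32.0
position: [0.5218, -0.0387, 0.1141]
ee_rot: [-2.219, -2.221, 0.002]
contact_force: [0.3, -0.9, -0.5]
width: 0.058
grasp_force: 15.0
```

arm_command(
  commands=[
    [[-0.9,0.5,0],[0,0,0]],
    [[-0.9,0.6,0],[0,0,0]],
    [[-0.9,0.6,0],[0,0,0]],
    [[-0.9,0.6,0],[0,0,0]],
    [[-0.9,0.6,0],[0,0,0]],
    [[-0.6,0.3,0],[0,0,0]],
    [[0,0,0],[0,0,0]],
    [[0,0,0],[0,0,0]],
  ],
)

```text
time_s: 32.8
position: [0.6173, -0.1896, 0.1138]
ee_rot: [-2.219, -2.221, 0.001]
contact_force: [1.1, 0.7, -0.8]
width: 0.0582
grasp_force: 15.0
```

arm_command(
  commands=[
    [[-0.25,0.12,0.5],[0,0,0]],
    [[0,0,0.8],[0,0,0]],
    [[0,0,0.8],[0,0,0]],
    [[0,0,0.7],[0,0,0]],
    [[0,0,0.4],[0,0,0]],
    [[0,0,0.3],[0,0,0]],
    [[0,0,0.1],[0,0,0]],
    [[0,0,0],[0,0,0]],
  ],
)

```text
time_s: 33.6
position: [0.6221, -0.1978, 0.0073]
ee_rot: [2.22, 2.223, 0.0]
contact_force: [-0.1, -0.3, -0.3]
width: 0.0579
grasp_force: 15.0
```

arm_command(
  commands=[
    [[0,0,0.08],[0,0,0]],
    [[0,0,0.05],[0,0,0]],
    [[0,0,0],[0,0,0]],
    [[0,0,0],[0,0,0]],
  ],
)

```text
time_s: 34.0
position: [0.6221, -0.1981, 0.0036]
ee_rot: [2.22, 2.222, 0.0]
contact_force: [0.0, -0.0, 0.3]
width: 0.058
grasp_force: 15.0
```

arm_command(
  commands=[
    [[0,0,0.06],[0,0,0]],
    [[0,0,0],[0,0,0]],
    [[0,0,0],[0,0,0]],
  ],
)

```text
time_s: 34.3
position: [0.6224, -0.1981, 0.0022]
ee_rot: [2.22, 2.222, 0.0]
contact_force: [-1.4, 0.1, 5.2]
width: 0.0578
grasp_force: 15.0
```

arm_command(
  commands=[
    [[0,0,0],[0,0,0]],
    [[0,0,0],[0,0,0]],
    [[0,0,0],[0,0,0]],
    [[0,0,0],[0,0,0]],
    [[0,0,0],[0,0,0]],
  ],
  hand=1,
)

```text
time_s: 34.8
position: [0.6218, -0.1979, 0.0013]
ee_rot: [-2.22, -2.222, 0.0]
contact_force: [0.8, -0.0, 1.1]
width: 0.0916
grasp_force: 0.0
```

arm_command(
  commands=[
    [[0,0,-0.3],[0,0,0]],
    [[0,0,-0.7],[0,0,0]],
    [[0,0,-0.9],[0,0,0]],
    [[0,0,-0.9],[0,0,0]],
    [[0,0,-0.9],[0,0,0]],
    [[0,0,-0.9],[0,0,0]],
    [[0,0,-0.5],[0,0,0]],
    [[0,0,0],[0,0,0]],
  ],
)

```text
time_s: 35.6
position: [0.6234, -0.1982, 0.1572]
ee_rot: [2.218, 2.219, 0.003]
contact_force: [-0.0, 0.4, 0.6]
width: 0.0922
grasp_force: 0.0
```

arm_command(
  commands=[
    [[-0.1,-0.9,0],[0,0,0]],
    [[-0.1,-0.9,0],[0,0,0]],
    [[-0.1,-0.9,0],[0,0,0]],
    [[-0.1,-0.9,0],[0,0,0]],
    [[-0.1,-0.9,0],[0,0,0]],
    [[-0.1,-0.9,0],[0,0,0]],
    [[0,0,0],[0,0,0]],
    [[0,0,0],[0,0,0]],
  ],
)

```text
time_s: 36.4
position: [0.4594, -0.2162, 0.1539]
ee_rot: [-2.221, -2.221, 0.001]
contact_force: [0.9, -0.2, -0.3]
width: 0.0919
grasp_force: 0.0
```

Run:
```python
from h import *
C={n:camera(n) for n in("top","scene")}
for p in [(.610,.106,.08,.013),(.62,.006,.066,.013),(.627,-.0995,.052,.013),(.622,-.197,.038,.013)]: print(p,[fit(C[n],*p) for n in C])
a=C["top"]["frame"][130:280,150:490];b=C["scene"]["frame"][100:330,150:490]
cv2.imwrite("pics/end.png",cv2.resize(np.vstack([a,b]),None,fx=1.55,fy=1.55))
```

```text
(0.61, 0.106, 0.08, 0.013) [(0.612, 0.107, 0.806), (0.6105, 0.1065, 0.817)]
(0.62, 0.006, 0.066, 0.013) [(0.615, 0.002, 0.793), (0.6205, 0.002, 0.774)]
(0.627, -0.0995, 0.052, 0.013) [(0.6195, -0.099, 0.784), (0.6275, -0.1005, 0.73)]
(0.622, -0.197, 0.038, 0.013) [(0.6145, -0.192, 0.776), (0.6235, -0.1985, 0.773)]
```

View pics/end.png

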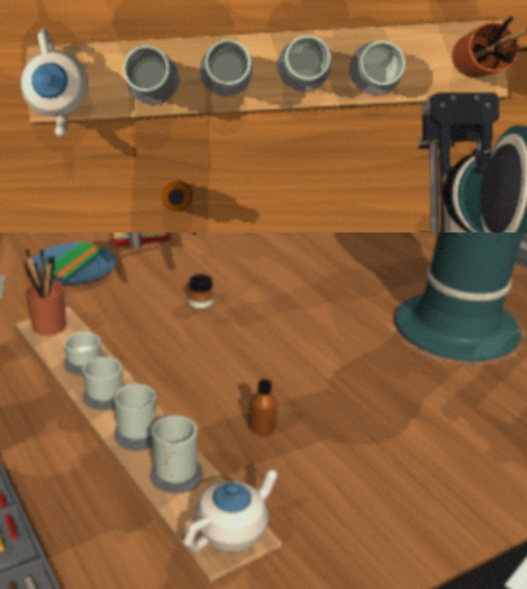

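The final view shows all four cups upright on their pads, descending from the teapot: top-view composite (150,75), (228,67), (305,62), (380,66). The arm is clear of everything.

```bash
python3 -c "from station import *;print(hand_in())"
```

```text
the job is handed in; nothing more can be done
None
```

I handed the job in at about 36 s with all four cups upright and centred on their pads to within a few millimetres by my camera fits, tallest (80 mm) by the teapot down to shortest (38 mm) by the brush pot; the shortest cup took a second grasp, and no verdict came back.

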